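Lock the tape stand with its wire lock pin

TASK

The tape stand has been reloaded and its spindle screwed to a new height; now lock its keeper plate on. Find the cross hole in the top of the spindle, push the wire lock pin gently through it from the robot's side until its collar sits flush on the spindle, then swing the pin's wire bow over the top of the spindle until it snaps fully home round the spindle and the pin's tip. Let go, force nothing, and leave the things round about where they are.

Things in the scene. Friction and masses are not known exactly. Their poses are not given: they have to be found in the camera images.
- tape_stand: tape stand, fixed on the table: round dark base (110 mm across, 12 mm high), three beige tape rolls on it (80 mm across, up to 84 mm), keeper plate (68 mm across, top at 88 mm) with a boss (43 mm across, top at 99 mm). Origin: centre of the underside. x: the way the pin is pushed, away from the robot, turned up to 0.7 rad to the left; z up
- spindle_face (a point): point on the middle line of the plain steel spindle's near face, 125 mm above the table; axes of the stand. The spindle's head is a block 30 mm long (x), 24 mm wide (y), flat-topped. The pin's hole runs through it level along x, 9.5 mm wide, centred 16 mm below the block's top. The spindle is screwed up or down to suit the rolls: the hole is up to 15 mm above or below this point
- ball_plunger (a joint): lift in m of the spring ball in the roof of the hole, half-way along it: 0 = hole empty, 0.001 to 0.003 = the shank is under it. It presses down on the shank with 2 to 4 N, so the pin meets a hump of 5 to 12 N and then drags with 2 to 6 N once its nose is more than 11 mm deep, and stays where it is left
- lock_pin: the whole wire lock pin: steel pin, 0.1 kg, with its wire bow; origin 9 mm below the pin's axis, under its head, 2 mm before pin_head; x points to the tip, z up as it lies
- pin_head (a point): the steel lock pin lies flat on the table, level and right way up; this point is in its head, on the pin's axis, 9 mm above the table. x points to the tip, y across, z up. The head is a flat-sided block 13 mm wide, 18 mm high, from 24 mm behind to 16 mm before this point; pinch its sides between 15 mm behind (the bow's wire is there) and 16 mm before
- pin_collar (a point): centre of the front face of the pin's collar (18 mm across, 4 mm thick), on the axis, 20 mm before pin_head; same axes. Lies on the spindle's near face when the pin is fully in. From here the shank, 8 mm across, runs 38 mm, then narrows to 6.4 mm at its blunt nose 41 mm from the collar
- bow (a joint): angle in rad of the wire bow: 0 folded straight back (start), 1.57 straight up from the pin, 3.14 home, forward round the pin's tip. It turns about the pin's y axis through a point on the pin's axis 18 mm behind pin_head. Sprung over centre: let go below 2.5 it flies back to 0, above 2.5 it snaps to 3.14. Takes up to 3 N at the sleeve, most near 0.9 rad, none at 2.5
- bow_sleeve (a point): centre of the black rubber sleeve on the bow's cross bar, the place to pinch: 9 mm thick, 28 mm long along the pin's y, 86 mm from the bow's hinge. The bow is a flat loop of 4 mm wire, 36 mm clear between its legs and 75 mm from head to sleeve when folded back. x and z turn with the bow. The pin has play in the hole: it droops up to 0.07 rad when let go and tips up as much when the bow is lifted
- pen: white marker pen with a red cap lying near the robot's edge, 17 x 125 x 17 mm, a bystander; origin at the centre of its underside
- clothes_peg_a: wooden clothes peg, 13 x 72 x 10 mm, a bystander on the left; origin at the centre of its underside
- clothes_peg_b: wooden clothes peg, 13 x 72 x 10 mm, a bystander on the left; origin at the centre of its underside
- spare_roll: loose spare roll of tape, 66 mm across, 24 mm high, a bystander on the right; origin at the centre of its underside
- berry_jar: jar with a screw lid standing behind the stand, 70 mm across, 86 mm high, a bystander; origin at the centre of its underside

How it is judged:
On the way, in this order (a step that is already met when the one before it is completed fails the run):
1. the pin is through the hole with its collar flush on the spindle (within 2 mm), the bow not yet swung over (x of pin_collar in the frame of spindle_face between -0.002 and 0.002 m and y of pin_collar in the frame of spindle_face between -0.003 and 0.003 m and z of pin_collar in the frame of spindle_face between -0.018 and 0.018 m and angle between the x axis of pin_head and the x axis of spindle_face, either way round below 0.15 rad and value of joint bow below 1 rad and value of joint ball_plunger above 0.0005 m), for 0.2 s.
2. the bow has been swung over the spindle and has snapped home (value of joint bow above 3 rad), for 0.2 s.
At the end, for the whole second after the job is handed in: The pin is through the spindle's hole from the robot's side, lifting the spring ball, in line within 0.15 rad, its collar within 3 mm of the spindle's near face, 3 mm sideways and 18 mm in height of spindle_face; the bow rests at 3.0 rad or more, round the spindle (x of pin_collar in the frame of spindle_face between -0.003 and 0.003 m and y of pin_collar in the frame of spindle_face between -0.003 and 0.003 m and z of pin_collar in the frame of spindle_face between -0.018 and 0.018 m and angle between the x axis of pin_head and the x axis of spindle_face, either way round below 0.15 rad and value of joint bow above 3 rad and velocity of joint bow between -0.1 and 0.1 rad/s and value of joint ball_plunger above 0.0005 m); the robot touches nothing.
It fails at once if the pin is forced: it presses on the stand with more than 60 N (contact force between tape_stand and lock_pin above 60 N).
It fails at once if a bystander is moved by more than 20 mm (distance of any of pen, clothes_peg_a, clothes_peg_b, spare_roll, berry_jar from where it was at the start of the episode above 0.02 m).
It also fails if it takes over 67 s, if anything falls off the work surface, if the arm or the gripper's body presses on something with over 40 N, if the wrist force passes 120 N, or if a joint passes its speed limit or range.

ROBOT

A 6-joint arm with a two-finger parallel gripper is mounted at the origin on a cart in front of the work surface, level with it; the furniture and walls round the work are solid. World frame = base frame: x ahead of the robot, y to its left, z up, the work surface at z = 0. Lengths are in m, angles in rad, forces in N, time in s.
With the tool pointing down it reaches from about 0.275 to 0.825 m from the base axis. Payload 5.2 kg.
Tool frame: the origin (TCP) lies between the finger pads; the fingertips stand 19 mm ahead of it and the grasp point (between the pads) is the TCP; y points along the fingers, x is the direction in which the jaws open and shut, and the axes are right-handed (so a half turn about y gives the same grasp; the last joint's range is limited). The gripper opens to 93 mm and grips with 3 to 60 N. Pads are 15 mm wide; open, the fingers measure 128 mm over their backs; the gripper's body (75 mm by 188 mm) begins 65 mm behind the grasp point.
Start: joints at [0.934, 0.259, 1.535, -0, 1.348, -0.203], TCP at [0.231, 0.499, 0.238] pointing down, gripper open.
Joint ranges: [-3.14, 3.14], [-0.91, 2.08], [0.19, 2.58], [-1.22, 4.36], [0.22, 2.71], [-3.12, 3.12]. Speed limits (rad/s): [2.57, 2.57, 3.14, 3.14, 3.14, 3.14].

INTERFACE

Orientations are given as a 3x3 rotation matrix whose columns are the frame's x, y, z axes.
In Python, from cell import manip, viewer, job_done gives the robot as it stands. The module is installed in compiled form; this text tells all that it offers.
- The arm moves only by the tool drive_tool, never from a script. Its argument "rows" is text: rows parted by semicolons, each of 7 numbers parted by spaces: the shift along the tool's x, y, z in units of 0.5 m (1.0 is 0.5 m), then the turn, a rotation vector about the tool's x, y, z in units of 60 degrees (1.0 is 60 degrees), then the finger opening in mm, from 0 to 93. A call has 1 to 12 rows; each row is the pose to reach, as a shift and turn from the pose measured when the call began, along the tool's axes at that moment; what a row does not reach only later rows make up. A row lasts 1/10 s, in which the tool goes at most 50 mm and 8.59 degrees, less where a joint would pass 70% of its speed; a pose out of reach is approached as far as the arm can. A call with a number of a shift or a turn outside -1 to 1 is refused whole. A call with a gripper value outside its range is refused whole. The fingers move at their own pace and stop on an object; "force" is the grip in N (left out, the last holds). Time passes only in rows, so rows that repeat a pose let the fingers close. It gives the time, the measured TCP pose, the force and the opening at its end, in the units of the state.
- manip.get_state(): the state, without advancing time (a new reading comes with each control period).
- viewer.read_camera(name): name is "scene" or "top" or "wrist"; returns the picture (420x560x3 uint8, red, green, blue); there is no depth.
- viewer.get_calibration(name): a dict with "camera_matrix" (3x3 intrinsics, pixels), "k1" (the pictures are not rectified: a ray, as slopes to the right and down, at radius r is drawn at 1 + k1 r^2 times it, then the intrinsics apply), "T" (4x4, takes a point from camera to world coordinates). Camera axes: x right, y up, looking along -z (the intrinsics and any distortion apply to the point x, -y, -z); pixel columns grow to the right and rows downward; lengths in m; the calibration is good to about 2 mm. A picture is of the moment at which its call begins: read the wrist's pose just before it. get_calibration takes no time and is no camera call; for the wrist camera it gives the pose at the moment of the call.
- job_done(): hands the job in, once; it reports no verdict.
The state is a dict: "t": time; "q": joint angles; "qd": joint speeds; "joint_efforts": joint torques, N m; "ee_pos": TCP position; "eef_rot": TCP orientation; "force": force on the tool from outside, world axes, zero at the start; "ft_torque": the same for the moment, N m; "finger_gap": opening from 0.0 (shut) to 1.0 (fully open).
Only numpy, scipy, OpenCV 4.12 (cv2) and the standard library are available. Lean on these libraries where they do the work, as an engineer would, in place of code of your own. Each camera call takes 0.05 s, during which the arm holds its last target. There are 200 camera calls.

## Working session

There is one attempt and no reset: what is moved stays moved. The work goes in short steps, Python scripts to look and compute and a tool call to move; the robot and the scene stay as the last step left them, time stands still between calls to the robot, and variables do not carry over. Pictures are saved under pics/ and viewed, about 8 in all and at most 12, crops included, and the job is handed in when it is done.

Besides the shell and the picture viewer there is one more tool, called after "Emit:" in YAML: its name, and indented under it one key for each argument. drive_tool: Moves the arm, as the interface text tells. Its arguments: {"type":"object","properties":{"rows":{"type":"string"},"force":{"type":"number"}},"required":["rows"]}

```bash
mkdir -p pics; cat > h.py <<'E'
import numpy as np, cv2
from cell import manip, viewer, job_done
def ray(cal,u,v):
    K=np.array(cal["camera_matrix"]);k1=cal["k1"];T=np.array(cal["T"])
    d=np.array([(u-K[0,2])/K[0,0],(v-K[1,2])/K[1,1]]);s=d.copy()
    for _ in range(30): s=d/(1+k1*(s@s))
    return T[:3,3],T[:3,:3]@np.array([s[0],-s[1],-1.])
def onz(cal,u,v,z):
    o,d=ray(cal,u,v); return o+d*(z-o[2])/d[2]
def proj(cal,p):
    K=np.array(cal["camera_matrix"]);T=np.array(cal["T"])
    c=T[:3,:3].T@(np.asarray(p,float)-T[:3,3]); s=np.array([c[0],-c[1]])/-c[2]; s=s*(1+cal["k1"]*(s@s))
    return np.array([K[0,0]*s[0]+K[0,2],K[1,1]*s[1]+K[1,2]])
def tri(rs):
    A=np.zeros((3,3));b=np.zeros(3)
    for o,d in rs:
        d=d/np.linalg.norm(d);P=np.eye(3)-np.outer(d,d);A+=P;b+=P@o
    x=np.linalg.solve(A,b); return x,[np.linalg.norm((np.eye(3)-np.outer(d,d)/(d@d))@(x-o)) for o,d in rs]
def shot(n,f):
    cal=viewer.get_calibration(n);im=viewer.read_camera(n);cv2.imwrite("pics/"+f+".png",im[:,:,::-1]);np.save("pics/"+f+".npy",cal,allow_pickle=True);return im,cal
def load(f): return cv2.imread("pics/"+f+".png"),np.load("pics/"+f+".npy",allow_pickle=True).item()
E
python3 - <<'E'
from h import *
np.set_printoptions(precision=4,suppress=True)
for n in("scene","top","wrist"):
    im,c=shot(n,n+"0"); print(n,c["camera_matrix"],c["k1"],c["T"])
print(manip.get_state())
E
```

```text
scene [[402.9527   0.     273.2373]
 [  0.     402.9527 212.9736]
 [  0.       0.       1.    ]] -0.1108724994373945 [[-0.8064  0.3714 -0.4601  0.0842]
 [-0.5911 -0.4828  0.6462  0.8453]
 [ 0.0178  0.793   0.6089  0.7357]
 [ 0.      0.      0.      1.    ]]
top [[410.5697   0.     283.8208]
 [  0.     410.5697 206.1874]
 [  0.       0.       1.    ]] -0.06132218066526508 [[ 0.0028  0.9961 -0.0877  0.4767]
 [-1.      0.0032  0.0048  0.1862]
 [ 0.0051  0.0877  0.9961  1.0215]
 [ 0.      0.      0.      1.    ]]
wrist [[325.1992   0.     272.3593]
 [  0.     325.1992 214.2782]
 [  0.       0.       1.    ]] -0.04997802238317277 [[ 0.4215 -0.8717 -0.25    0.1604]
 [ 0.9068  0.4046  0.1182  0.5309]
 [-0.0019 -0.2765  0.961   0.3827]
 [ 0.      0.      0.      1.    ]]
{'t': 0.15, 'q': array([ 0.9342,  0.2592,  1.5358,  0.    ,  1.348 , -0.2028]), 'qd': array([ 0.0004, -0.0006, -0.0038, -0.0001, -0.001 , -0.0014]), 'joint_efforts': array([  0.0012, -43.7647, -28.4231,   0.0717,   0.038 ,  -0.0001]), 'ee_pos': array([0.2309, 0.4988, 0.237 ]), 'eef_rot': array([[ 0.4203, -0.0008, -0.9074],
       [ 0.9074, -0.0011,  0.4203],
       [-0.0013, -1.    ,  0.0003]]), 'force': array([-1.0435,  0.1131, -0.2891]), 'ft_torque': array([ 0.0007,  0.0094, -0.0074]), 'finger_gap': 1.0014732658337115}
```

View pics/top0.png

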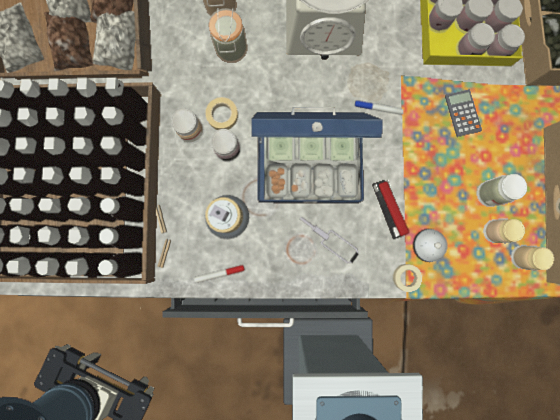

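View pics/scene0.png

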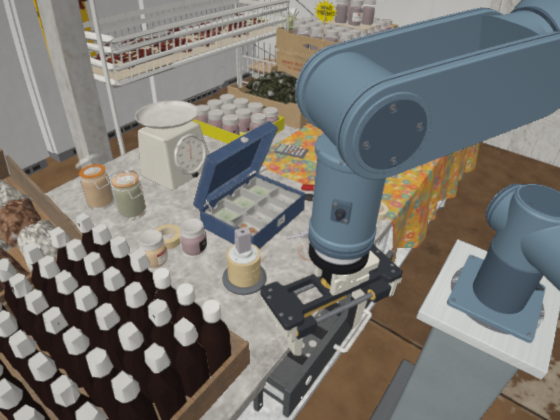

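Top view: stand near (227,216), pin from its nose about (303,222) to the black sleeve (353,257), pen (220,273), pegs (162,235). Next I zoom in on the stand and the pin.

```bash
python3 - <<'E'
from h import *
im,c=load("top0"); s,_=load("scene0")
a=cv2.resize(im[190:270,195:275],(400,400),interpolation=3); b=cv2.resize(im[205:270,295:360],(400,400),interpolation=3)
cv2.imwrite("pics/c1.png",np.hstack([a,b]))
for uv in[(353,257),(303,222),(227,216)]: print(onz(c,*uv,.009))
E
```

```text
[0.44101261 0.01091379 0.009     ]
[0.52679669 0.13382898 0.009     ]
[0.54102838 0.32166003 0.009     ]
```

View pics/c1.png

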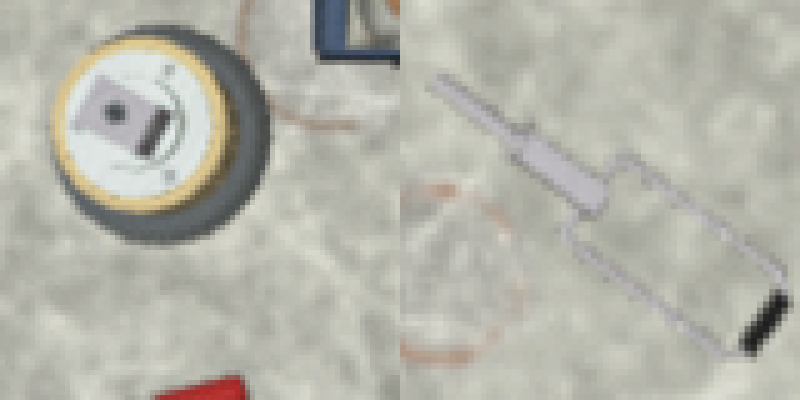

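Crop: the pin's nose is at top px (301,218), the collar at about (314,229), and the sleeve at (354,257), so its tip points up-left. The spindle's dark near face looks down-right. I'll get a closer look with the wrist camera, from the robot's side and tilted.

```bash
cat >> h.py <<'E'
from scipy.spatial.transform import Rotation as R
def Rt(yaw,tilt=0.,flip=1):
    # tool z = -flip*heading dir; tilt>0 leans the fingertips towards the heading
    z=-flip*np.array([np.cos(yaw),np.sin(yaw),0]);y=np.array([0,0,-1.]);M=np.c_[np.cross(y,z),y,z]
    return M@R.from_rotvec([-tilt*flip,0,0]).as_matrix()
def go(p,M):
    s=manip.get_state();A=s["eef_rot"]
    d=A.T@(np.asarray(p)-s["ee_pos"])/.5;r=R.from_matrix(A.T@M).as_rotvec()/np.radians(60)
    print("t",s["t"],"rows",np.round(np.r_[d,r],4),"dist",np.linalg.norm(d)*.5,"deg",np.linalg.norm(r)*60)
E
python3 - <<'E'
from h import *
_,c=load("top0"); B=onz(c,227.2,217,.012);print(B)
d=np.array([np.cos(.6),np.sin(.6),0])
go(B-d*.13+[0,0,.20],Rt(.6,.4))
for uv in[(301,218.2),(314.4,229),(327,238),(354.5,257)]:print(onz(c,*uv,.009))
E
```

```text
[0.53837122 0.32072936 0.012     ]
t 0.15 rows [-0.288   0.0503 -0.5746 -0.3481 -0.9733 -0.1983] dist 0.3223552358377775 deg 63.152732958110484
[0.53617576 0.13876127 0.009     ]
[0.5096003  0.10571963 0.009     ]
[0.48751947 0.07472077 0.009     ]
[0.44101259 0.0072107  0.009     ]
```

Emit:
drive_tool:
  rows: "-0.08 0 -0.15 0 0 0 93; -0.15 0.02 -0.3 -0.1 -0.2 -0.05 93; -0.22 0.03 -0.43 -0.17 -0.4 -0.1 93; -0.288 0.05 -0.575 -0.25 -0.6 -0.14 93; -0.288 0.05 -0.575 -0.348 -0.973 -0.198 93; -0.288 0.05 -0.575 -0.348 -0.973 -0.198 93; -0.288 0.05 -0.575 -0.348 -0.973 -0.198 93; -0.288 0.05 -0.575 -0.348 -0.973 -0.198 93; -0.288 0.05 -0.575 -0.348 -0.973 -0.198 93; -0.288 0.05 -0.575 -0.348 -0.973 -0.198 93; -0.288 0.05 -0.575 -0.348 -0.973 -0.198 93"

```text
t: 1.25
ee_pos: [0.4307, 0.2463, 0.2116]
eef_rot: [[-0.563, 0.321, -0.762], [0.826, 0.219, -0.519], [0.0, -0.922, -0.388]]
force: [-0.7, 0.5, 0.2]
finger_gap: 0.999
```

```bash
python3 - <<'E'
from h import *
im,c=shot("wrist","w1");shot("scene","s1");print(c["T"]);print(manip.get_state()["ee_pos"])
E
```

```text
[[-0.56203584 -0.64371794 -0.51936782  0.32425397]
 [ 0.82711215 -0.43657855 -0.35395575  0.17357708]
 [ 0.00110281 -0.62851125  0.77779971  0.31578511]
 [ 0.          0.          0.          1.        ]]
[0.43121815 0.24701314 0.21212445]
```

View pics/w1.png

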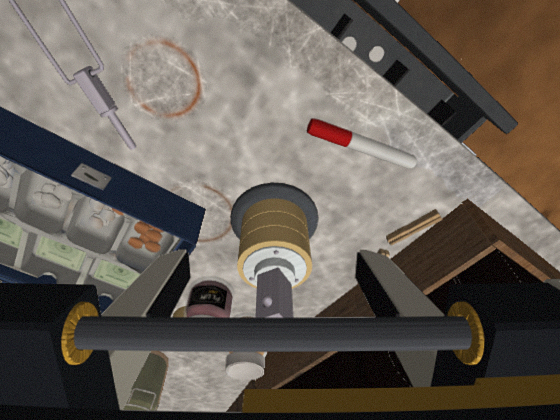

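Wrist view: stand base at about (274,212), spindle head at (270,295), its hole at about (267,300), pin at upper left with the nose at (131,146). I'll zoom in on the spindle.

```bash
python3 - <<'E'
from h import *
im,c=load("w1"); cv2.imwrite("pics/c2.png",cv2.resize(im[235:325,225:325],(800,720),interpolation=3)[:600*2])
s,cs=load("s1")
B=np.array([.53837,.32073,0])
print(proj(c,B+[0,0,.012]),proj(c,B+[0,0,.099]),proj(c,B+[0,0,.141]))
E
python3 -c "
import cv2;i=cv2.imread('pics/c2.png');cv2.imwrite('pics/c2.png',cv2.resize(i,(660,594)))"
```

```text
[273.20248029 223.34573537] [273.46625256 278.64358438] [273.63377391 314.02276067]
```

View pics/c2.png

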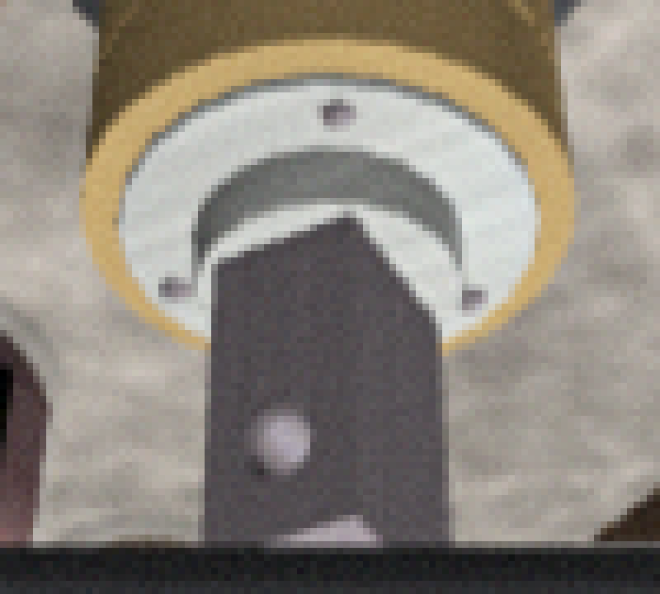

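The crop shows two faces meeting at an edge. The wider left face carries the hole (bright disc at crop (283,440)). The foot corners on the boss are at (215,265), (352,215) and (440,320). I'll compute the yaw, centre and hole height from these.

```bash
python3 - <<'E'
from h import *
im,c=load("w1"); f=lambda x,y:(225+x*100/660-.3,235+y*90/594-.3)
L,M,Rr=[onz(c,*f(*p),.099) for p in[(215,265),(352,215),(440,320)]]
print(L,M,Rr,np.linalg.norm(L-M),np.linalg.norm(Rr-M))
e=M-L; print("yaw from face",np.degrees(np.arctan2(-e[0],e[1])), "from side",np.degrees(np.arctan2(*(Rr-M)[1::-1])))
# boss circle / stand axis
yaw=np.arctan2(-e[0],e[1]);x=np.array([np.cos(yaw),np.sin(yaw),0]);n=x
o,d=ray(c,*f(283,440));h=o+d*((((L+M)/2-o)@n)/(d@n));print("hole",h, "centre",(L+M)/2+15e-3*x)
y=np.array([-x[1],x[0],0]);print("lateral of hole vs face mid",(h-(L+M)/2)@y)
# boss & plate circle centre: side extremes of boss at z .099 / plate .088
print("cyl",[onz(c,*f(*p),z) for p,z in[((197,225),.099),((463,225),.099),((120,220),.088),((541,220),.088)]])
E
```

```text
[0.54269465 0.30386232 0.099     ] [0.52157696 0.31473213 0.099     ] [0.53394964 0.34019447 0.099     ] 0.02375099369233641 0.028309256205582646
yaw from face 62.76397127097087 from side 64.08391712520857
hole [0.53171909 0.30951172 0.13549713] centre [0.53900066 0.32263416 0.099     ]
lateral of hole vs face mid 0.0004686774922249575
cyl [array([0.53650337, 0.29670898, 0.099     ]), array([0.51405247, 0.3298501 , 0.099     ]), array([0.55311348, 0.292281  , 0.088     ]), array([0.51584752, 0.34729122, 0.088     ])]
```

The hole is at about (0.532, 0.3095, 0.1355) and the yaw at about 63°. That is 32° left of the stand's bearing, and the sizes come out at 23.8 and 28.3 mm against 24 and 30, so it is consistent. Now a near-overhead wrist look at the pin.

```bash
python3 - <<'E'
from h import *
yaw=np.radians(54.1);d=np.array([np.cos(yaw),np.sin(yaw),0]);H=np.array([.4985,.0868,.009])
go(H+d*.05+[0,0,.15],Rt(yaw,0))
go([.43,.2,.25],Rt(yaw,0))
E
```

```text
t 1.35 rows [-0.3067  0.1076  0.0181  0.3774 -0.327  -0.0658] dist 0.16274088571640444 deg 30.22107301721457
t 1.35 rows [-0.0764 -0.0912  0.0211  0.3774 -0.327  -0.0658] dist 0.06038441095765424 deg 30.22107301721457
```

Emit:
drive_tool:
  rows: "-0.08 -0.05 0.01 0.1 -0.08 -0.02 93; -0.16 0 0.018 0.2 -0.16 -0.03 93; -0.307 0.108 0.018 0.377 -0.327 -0.066 93; -0.307 0.108 0.018 0.377 -0.327 -0.066 93; -0.307 0.108 0.018 0.377 -0.327 -0.066 93; -0.307 0.108 0.018 0.377 -0.327 -0.066 93; -0.307 0.108 0.018 0.377 -0.327 -0.066 93"

```text
t: 2.05
ee_pos: [0.5275, 0.1281, 0.1596]
eef_rot: [[-0.81, 0.001, -0.587], [0.587, 0.001, -0.81], [-0.0, -1.0, -0.001]]
force: [-0.1, 0.6, 0.3]
finger_gap: 1.0
```

```bash
python3 - <<'E'
from h import *
im,c=shot("wrist","w2");print(manip.get_state()["ee_pos"])
H=np.array([.4985,.0868,.009]);u,v=proj(c,H).astype(int);print(u,v)
u0=max(u-100,0);v0=max(v-75,0);print(u0,v0)
cv2.imwrite("pics/c3.png",cv2.resize(im[v0:v0+150,u0:u0+200,::-1],(800,600),interpolation=3))
E
```

```text
[0.52743251 0.12818377 0.16028878]
271 152
171 77
```

View pics/c3.png

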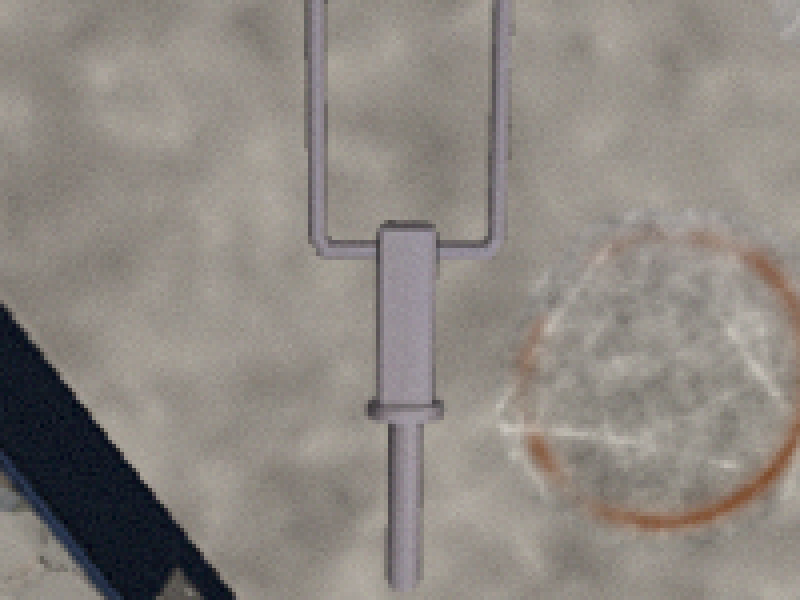

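The pin lies straight in view: head from (408,228) to (406,402) in the crop, collar front at y≈420, nose at (403,590), and the bow's hinge wire at y≈250.

```bash
python3 - <<'E'
from h import *
im,c=load("w2");f=lambda x,y:(171+x/4-.4,77+y/4-.4)
a=onz(c,*f(408,228),.018);b=onz(c,*f(406,402),.018);n=onz(c,*f(403,590),.009);hg=onz(c,*f(408,250),.009)
print(a,b,n,hg,np.linalg.norm(b-a),np.linalg.norm(n-hg))
e=(n-hg);yaw=np.arctan2(e[1],e[0]);e2=b-a;print(np.degrees(yaw),np.degrees(np.arctan2(e2[1],e2[0])))
d=np.array([np.cos(yaw),np.sin(yaw),0])
for H in(a+.024*d,b-.016*d,n-.061*d,hg+.018*d):print(H)
H=np.mean([a+.024*d,b-.016*d,n-.061*d,hg+.018*d],0)[:2];print(H)
for z in(.05,.0215): go(np.r_[H+.001*d[:2],z],Rt(yaw))
E
```

```text
[0.48765757 0.07418741 0.018     ] [0.51022256 0.10450914 0.018     ] [0.53835891 0.14200701 0.009     ] [0.49066405 0.07834981 0.009     ] 0.037796643304305 0.0795426819538094
53.15778446468745 53.34392815939749
[0.50204829 0.09339436 0.018     ]
[0.50062874 0.09170451 0.018     ]
[0.50178249 0.09318933 0.009     ]
[0.50145709 0.09275503 0.009     ]
[0.50147916 0.09276081]
t 2.1 rows [ 0.0008  0.2204  0.0863  0.0021  0.0158 -0.0014] dist 0.11834338120052065 deg 0.9624214385417451
t 2.1 rows [ 0.0009  0.2774  0.0864  0.0021  0.0158 -0.0014] dist 0.1452716977458458 deg 0.9624214385417451
```

Emit:
drive_tool:
  rows: "0.001 0.05 0.086 0 0.008 0 60; 0.001 0.1 0.086 0 0.016 0 45; 0.001 0.18 0.086 0.002 0.016 -0.001 40; 0.001 0.25 0.086 0.002 0.016 -0.001 40; 0.001 0.277 0.086 0.002 0.016 -0.001 40; 0.001 0.277 0.086 0.002 0.016 -0.001 40; 0.001 0.277 0.086 0.002 0.016 -0.001 5; 0.001 0.277 0.086 0.002 0.016 -0.001 5; 0.001 0.277 0.086 0.002 0.016 -0.001 5; 0.001 0.277 0.086 0.002 0.016 -0.001 5; 0.001 0.277 0.086 0.002 0.016 -0.001 5"
  force: 30

```text
t: 3.2
ee_pos: [0.5026, 0.0938, 0.0224]
eef_rot: [[-0.8, 0.002, -0.6], [0.6, -0.0, -0.8], [-0.002, -1.0, -0.001]]
force: [-0.8, -0.4, 5.1]
finger_gap: 0.133
```

```bash
python3 - <<'E'
from h import *
s=manip.get_state();print(s["ee_pos"],s["finger_gap"]*93,s["force"])
yaw=np.radians(63.4);d=np.array([np.cos(yaw),np.sin(yaw),0])
# hole face est; pin_head = TCP -.001 along heading, axis .0125 below TCP
go([.5,.1,.165],Rt(yaw))
F=np.array([.5322,.3093,.1355])
go(F-d*(.020+.041+.035-.001)+[0,0,.0125],Rt(yaw))
E
```

```text
[0.50264197 0.09378193 0.0224407 ] 12.382180256297993 [-0.84808074 -0.36350707  5.059603  ]
t 3.2 rows [ 0.0112 -0.2851 -0.007   0.0007 -0.1708 -0.0015] dist 0.142719299193722 deg 10.248891488345327
t 3.2 rows [ 0.177  -0.2512 -0.1936  0.0007 -0.1708 -0.0015] dist 0.18161225506922582 deg 10.248891488345327
```

Emit:
drive_tool:
  rows: "0 -0.08 0 0 0 0 5; 0.005 -0.16 0 0 0 0 5; 0.01 -0.25 -0.01 0 -0.05 0 5; 0.08 -0.254 -0.08 0 -0.12 0 5; 0.13 -0.254 -0.15 0 -0.171 -0.001 5; 0.177 -0.254 -0.194 0 -0.171 -0.001 5; 0.177 -0.254 -0.194 0 -0.171 -0.001 5; 0.177 -0.254 -0.194 0 -0.171 -0.001 5; 0.177 -0.254 -0.194 0 -0.171 -0.001 5"

```text
t: 4.1
ee_pos: [0.4897, 0.2237, 0.1491]
eef_rot: [[-0.894, 0.0, -0.448], [0.448, -0.0, -0.894], [-0.0, -1.0, 0.0]]
force: [0.0, 0.0, -0.9]
finger_gap: 0.138
```

```bash
python3 - <<'E'
from h import *
im,c=shot("wrist","w3");s=manip.get_state();print(s["ee_pos"],s["force"])
N=s["ee_pos"]+[0,0,-.0134];u,v=proj(c,N+np.array([.448,.894,0])*.06).astype(int);print(u,v)
u0,v0=u-80,v-60;print(u0,v0)
cv2.imwrite("pics/c4.png",cv2.resize(im[v0:v0+120,u0:u0+160,::-1],(800,600),interpolation=3))
shot("top","t3");shot("scene","s3")
E
```

```text
[0.48983699 0.223482   0.14912689] [ 0.23805643 -0.70288781  0.28737174]
271 362
191 302
```

View pics/c4.png

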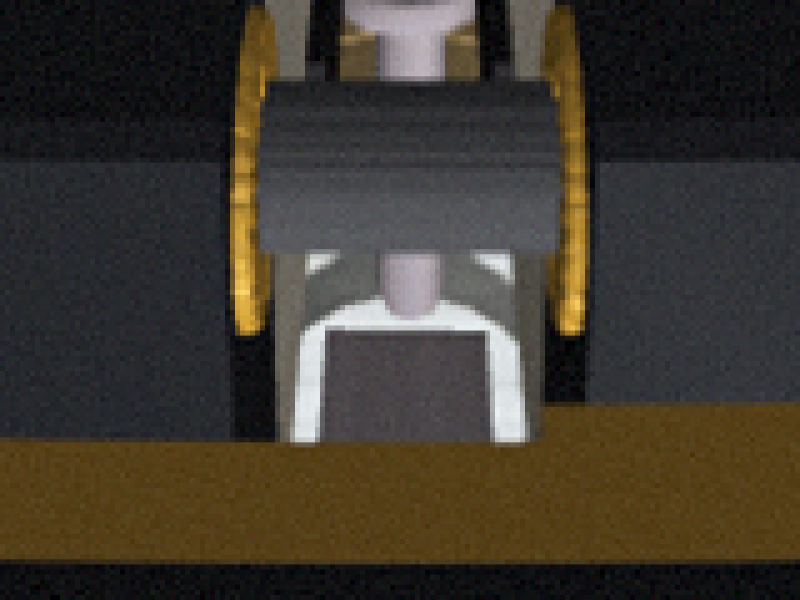

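Through the gripper, the pin's nose is at crop (411,318). The spindle's near face is square-on, with foot corners at (327,330) and (486,330), so the yaw is right. Next I compute the lateral offset and cross-check the height with the scene camera and w1.

```bash
python3 - <<'E'
from h import *
im,c=load("w3");s=manip.get_state();T=s["ee_pos"];A=s["eef_rot"]
f=lambda x,y:(191+x/5-.4,302+y/5-.4)
L=onz(c,*f(327,330),.099);M=onz(c,*f(486,330),.099);yx=A[:,0]
print("face foot tool-x",(L-T)@yx,(M-T)@yx,"mid",((L+M)/2-T)@yx,"w",np.linalg.norm(L-M),"fwd",-(L-T)@A[:,2],-(M-T)@A[:,2])
# upper part of face edges: rays to face plane
F=(L+M)/2;n=A[:,2]
for p in[(321,438),(491,438)]:
    o,d=ray(c,*f(*p));h=o+d*((F-o)@n)/(d@n);print("edge",(h-T)@yx,h[2])
for z in(.134,.1355,.137):
    N=onz(c,*f(411,300),z);print("nose shaft tool-x",z,(N-T)@yx)
N=onz(c,*f(411,318),.1355-.003);print("nose",N,-(N-T)@A[:,2])
# collar & shank near collar
N=onz(c,*f(411,50),.1355);print("shank near collar",(N-T)@yx,-(N-T)@A[:,2])
# hole in scene view
for nme in("s1","s3"):
    g,cs=load(nme);u,v=proj(cs,[.5322,.3093,.1355]);print(nme,u,v)
    cv2.imwrite("pics/c5%s.png"%nme,cv2.resize(g[int(v)-30:int(v)+30,int(u)-40:int(u)+40],(800,600),interpolation=3))
E
```

```text
face foot tool-x -0.011260118936637236 0.012125356557315004 mid 0.0004326188103388325 w 0.023385483482675877 fwd 0.09612860470834465 0.09614322219151035
edge -0.011142319726054204 0.11938282021992913
edge 0.011871557070619607 0.11939829223421153
nose shaft tool-x 0.134 0.0009893366881387907
nose shaft tool-x 0.1355 0.000984945616883498
nose shaft tool-x 0.137 0.0009805545456281295
nose [0.51817339 0.28156746 0.1325    ] 0.0645853316524625
shank near collar 0.0009714109047024303 0.025082424890017312
s1 249.03543826168303 235.24912061919298
s3 249.03543826168303 235.24912061919298
```

View pics/c5s3.png

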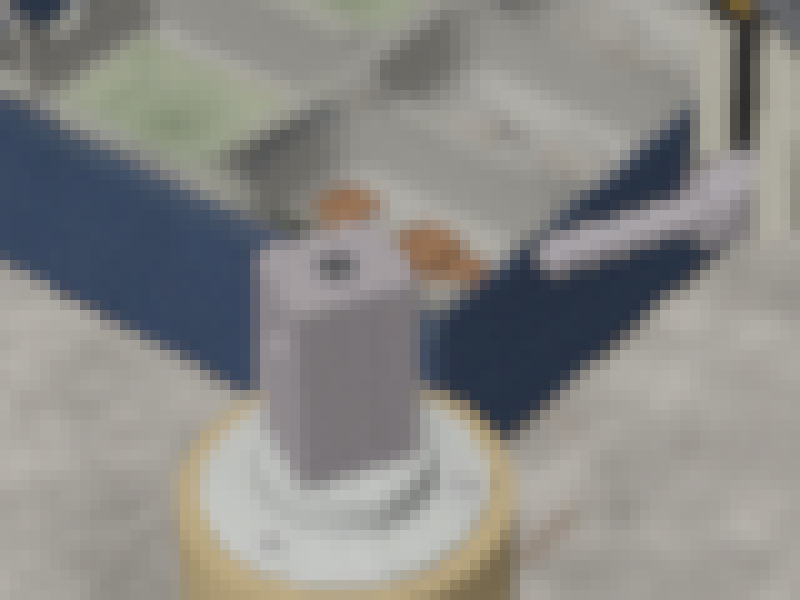

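The scene crop shows the pin level with the upper block and just outside the stand. The block's nearest vertical edge runs from (297,318) down to (303,487). I use that for the top height, which should be hole + 16 mm.

```bash
python3 - <<'E'
from h import *
g,cs=load("s3");f=lambda x,y:(209+x/10-.45,205+y/10-.45)
for t,b in(((297,318),(303,487)),((415,285),(421,455))):
    B=onz(cs,*f(*b),.099);o,d=ray(cs,*f(*t))
    # closest point on the vertical line through B
    A=np.c_[d,[0,0,-1]];sol=np.linalg.lstsq(A,B-o,rcond=None)[0];print(B,"top z",B[2]+sol[1])
print("centre of top via ray of dot at z .1515",onz(cs,*f(335,262),.1515))
# predicted vs seen pin nose in scene
s=manip.get_state();A=s["eef_rot"];N=s["ee_pos"]-A[:,2]*.060+A[:,1]*.0134;print("nose pred",proj(cs,N)-[209,205],"seen",(540/10,258/10))
w,c=load("w1")
t=np.array([.5322,.3093,.1515])+0.015*np.array([.448,.894,0]);gt,ct=load("top0");print(onz(ct,195+117/5,190+113/5,.1515),t)
E
```

```text
[0.53818185 0.34020352 0.099     ] top z 0.1502037228286329
[0.5234461  0.31532239 0.099     ] top z 0.15068778851756962
centre of top via ray of dot at z .1515 [0.54246035 0.32108618 0.1515    ]
nose pred [53.93208242 25.49639822] seen (54.0, 25.8)
[0.53915128 0.32101865 0.1515    ] [0.53892 0.32271 0.1515 ]
```

Emit:
drive_tool:
  rows: "-0.0011 0.0014 -0.03 0 0 0 5; -0.0011 0.0014 -0.05 0 0 0 5; -0.0011 0.0014 -0.062 0 0 0 5; -0.0011 0.0014 -0.066 0 0 0 5; -0.0011 0.0014 -0.07 0 0 0 5; -0.0011 0.0014 -0.074 0 0 0 5; -0.0011 0.0014 -0.078 0 0 0 5"

```text
t: 4.95
ee_pos: [0.5079, 0.258, 0.1486]
eef_rot: [[-0.893, 0.0, -0.449], [0.449, -0.0, -0.893], [-0.0, -1.0, -0.0]]
force: [0.2, -0.2, -0.8]
finger_gap: 0.135
```

```bash
python3 - <<'E'
from h import *
s=manip.get_state();print(s["ee_pos"],s["force"],s["ft_torque"],s["finger_gap"])
im,c=shot("wrist","w4")
A=s["eef_rot"]
u0,v0=191,302
cv2.imwrite("pics/c6.png",cv2.resize(im[342:402,231:311,::-1],(800,600),interpolation=3))
E
```

```text
[0.50789581 0.25801791 0.1485915 ] [ 0.24821367 -0.24396634 -0.81530348] [ 0.04512269  0.09317633 -0.00151298] 0.13479013121292938
```

View pics/c6.png

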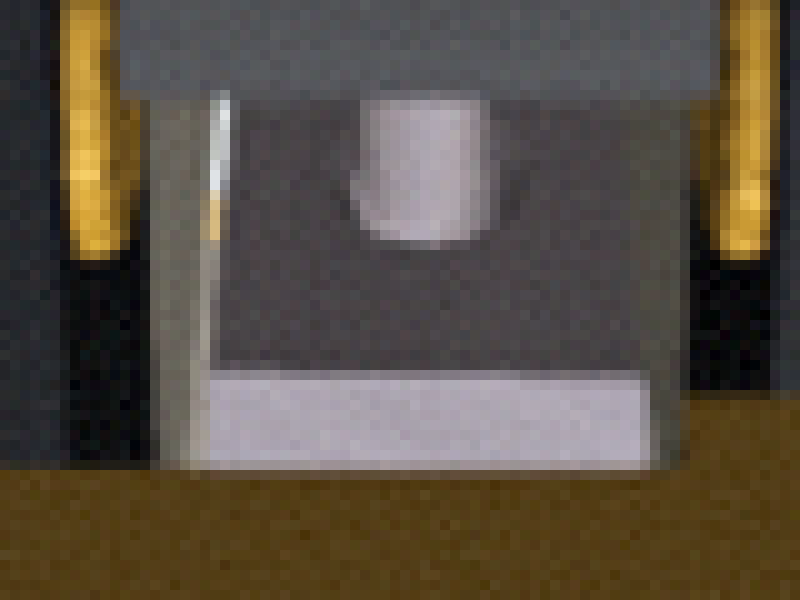

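Crop: the face's top edge is at y=375 (x 205–648, mid 426). The pin is centred at x≈425 and ends in an arc at y=240, with a slightly wider bright rim beside it, so it may already be in the hole. I check that numerically.

```bash
python3 - <<'E'
from h import *
im,c=load("w4");s=manip.get_state();T=s["ee_pos"];A=s["eef_rot"];f=lambda x,y:(231+x/10-.45,342+y/10-.45)
for fw in(.056,.057,.058):
  P=T-A[:,2]*fw
  r=[]
  for p in[(207,375),(648,375),(430,242),(425,200),(352,195),(505,195)]:
    o,d=ray(c,*f(*p));h=o+d*((P-o)@A[:,2])/(d@A[:,2]);r.append((round(((h-T)@A[:,0])*1e3,2),round(h[2]*1e3,2)))
  print(fw,r)
E
```

```text
0.056 [(np.float64(-11.21), np.float64(151.87)), (np.float64(12.72), np.float64(151.92)), (np.float64(0.94), np.float64(141.74)), (np.float64(0.67), np.float64(138.32)), (np.float64(-3.59), np.float64(137.89)), (np.float64(5.33), np.float64(137.92))]
0.057 [(np.float64(-11.29), np.float64(150.81)), (np.float64(12.82), np.float64(150.86)), (np.float64(0.95), np.float64(140.6)), (np.float64(0.67), np.float64(137.15)), (np.float64(-3.61), np.float64(136.73)), (np.float64(5.37), np.float64(136.75))]
0.058 [(np.float64(-11.38), np.float64(149.74)), (np.float64(12.91), np.float64(149.8)), (np.float64(0.95), np.float64(139.47)), (np.float64(0.67), np.float64(135.99)), (np.float64(-3.64), np.float64(135.56)), (np.float64(5.41), np.float64(135.58))]
```

Laterally aligned to within 0.2 mm, and the height agrees within about 0.5 mm. I push gently in small steps.

Emit:
drive_tool:
  rows: "0 0 -0.003 0 0 0 5; 0 0 -0.006 0 0 0 5; 0 0 -0.009 0 0 0 5; 0 0 -0.012 0 0 0 5; 0 0 -0.012 0 0 0 5"

```text
t: 5.5
ee_pos: [0.5109, 0.2638, 0.1487]
eef_rot: [[-0.893, 0.001, -0.449], [0.449, 0.0, -0.893], [-0.001, -1.0, -0.001]]
force: [1.0, 0.7, -0.8]
finger_gap: 0.139
```

Emit:
drive_tool:
  rows: "0 0 -0.003 0 0 0 5; 0 0 -0.006 0 0 0 5; 0 0 -0.009 0 0 0 5; 0 0 -0.012 0 0 0 5; 0 0 -0.016 0 0 0 5; 0 0 -0.02 0 0 0 5"

```text
t: 6.1
ee_pos: [0.5148, 0.2721, 0.1485]
eef_rot: [[-0.894, -0.001, -0.449], [0.449, -0.001, -0.894], [0.0, -1.0, 0.001]]
force: [-2.1, -3.5, -0.2]
finger_gap: 0.136
```

```bash
python3 - <<'E'
from h import *
s=manip.get_state();print(s["ee_pos"],s["force"],s["ft_torque"])
im,c=shot("wrist","w5");shot("scene","s5")
P0=np.array([.48983699,.223482,.149]);print("adv",np.linalg.norm(s["ee_pos"]-P0))
E
```

```text
[0.51483262 0.27212    0.14852772] [-2.1392002  -3.51865843 -0.15685633] [-0.52080725  0.52192467  0.03146519]
adv 0.054686925418866245
```

Resistance is 4 N along the axis, as expected from the spring ball. I carry on.

Emit:
drive_tool:
  rows: "0 0 -0.005 0 0 0 5; 0 0 -0.01 0 0 0 5; 0 0 -0.015 0 0 0 5; 0 0 -0.02 0 0 0 5; 0 0 -0.025 0 0 0 5; 0 0 -0.03 0 0 0 5; 0 0 -0.034 0 0 0 5"

```text
t: 6.9
ee_pos: [0.523, 0.2883, 0.1486]
eef_rot: [[-0.894, 0.0, -0.449], [0.449, 0.0, -0.894], [-0.0, -1.0, -0.001]]
force: [-3.4, -3.6, 0.4]
finger_gap: 0.14
```

Emit:
drive_tool:
  rows: "0 0 -0.002 0 0 0 5; 0 0 -0.004 0 0 0 5; 0 0 -0.004 0 0 0 5"

```text
t: 7.2
ee_pos: [0.5241, 0.2905, 0.1486]
eef_rot: [[-0.894, 0.001, -0.449], [0.449, 0.001, -0.894], [-0.0, -1.0, -0.001]]
force: [-1.7, -1.8, -0.2]
finger_gap: 0.14
```

Emit:
drive_tool:
  rows: "0 0 -0.0015 0 0 0 5; 0 0 -0.003 0 0 0 5; 0 0 -0.003 0 0 0 5"

```text
t: 7.5
ee_pos: [0.5248, 0.292, 0.1486]
eef_rot: [[-0.894, 0.001, -0.449], [0.449, 0.001, -0.894], [-0.0, -1.0, -0.002]]
force: [-2.3, -3.2, 0.6]
finger_gap: 0.137
```

Emit:
drive_tool:
  rows: "0 0 -0.0015 0 0 0 5; 0 0 -0.003 0 0 0 5; 0 0 -0.003 0 0 0 5"

```text
t: 7.8
ee_pos: [0.5251, 0.2927, 0.1486]
eef_rot: [[-0.894, -0.0, -0.449], [0.449, -0.0, -0.894], [0.0, -1.0, 0.0]]
force: [-3.9, -5.0, 1.5]
finger_gap: 0.134
```

```bash
python3 - <<'E'
from h import *
s=manip.get_state();print(s["ee_pos"],s["force"],s["ft_torque"])
im,c=shot("wrist","w6");g,_=shot("scene","s6")
a=cv2.resize(im[312:412,221:321],(480,480),interpolation=3);b=cv2.resize(g[200:260,205:265],(320,320),interpolation=3)
o=np.zeros((480,800,3),np.uint8);o[:,:480]=a;o[:320,480:]=b;cv2.imwrite("pics/c7.png",o[:,:,::-1])
E
```

```text
[0.52509484 0.29267756 0.14859809] [-3.85149736 -4.97335749  1.54913201] [-0.78887064  0.72861356 -0.0188362 ]
```

View pics/c7.png

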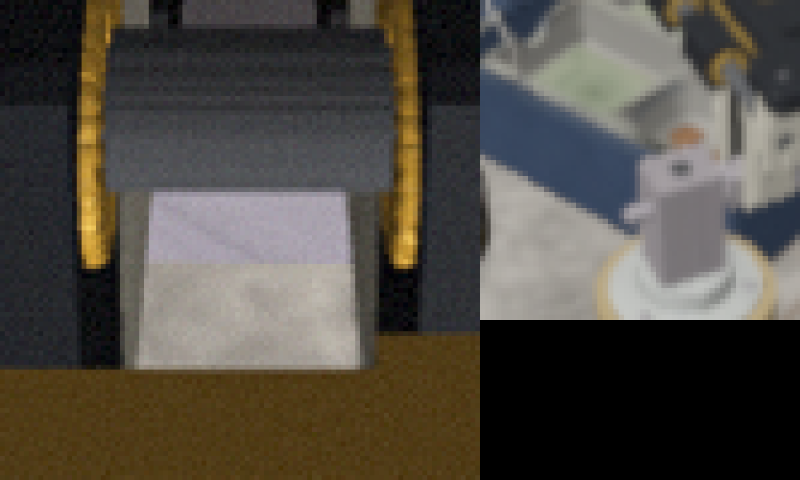

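The pin is through: its nose shows on the far side at (630,212), and the head and collar sit close to the near face. I press a little more to find contact.

Emit:
drive_tool:
  rows: "0 0 -0.0015 0 0 0 5; 0 0 -0.003 0 0 0 5; 0 0 -0.003 0 0 0 5; 0 0 -0.003 0 0 0 5"

```text
t: 8.3
ee_pos: [0.5251, 0.2927, 0.1486]
eef_rot: [[-0.894, -0.002, -0.449], [0.449, -0.002, -0.894], [0.0, -1.0, 0.003]]
force: [-3.3, -8.7, 2.7]
finger_gap: 0.134
```

Contact: no further advance at 9 N, so it is flush. Release, then rise clear and start the quarter turn for the sleeve.

Emit:
drive_tool:
  rows: "0 0 0 0 0 0 40; 0 0 0 0 0 0 40; 0 0 0 0 0 0 40; 0 0 0 0 0 0 40; 0 -0.05 0 0 0 0 40; 0 -0.12 0 0 0 0 40; 0 -0.2 0 0 0 0 40; 0 -0.2 0.05 0 0.14 0 40; 0 -0.2 0.1 0 0.28 0 40; 0 -0.2 0.18 0 0.42 0 40; 0 -0.2 0.21 0 0.56 0 40; 0 -0.2 0.21 0 0.7 0 40"

```text
t: 9.5
ee_pos: [0.4774, 0.1976, 0.2494]
eef_rot: [[-0.356, -0.001, -0.934], [0.934, -0.003, -0.356], [-0.002, -1.0, 0.002]]
force: [-0.3, -0.4, -0.1]
finger_gap: 0.431
```

```bash
python3 - <<'E'
from h import *
s=manip.get_state();print(s["ee_pos"],s["force"])
d=np.array([.449,.894,0])
C=np.array([.5251,.2927,.1352])
def Rb():
    x=d;y=np.array([0,0,-1.]);return np.c_[x,y,np.cross(x,y)]
go(np.r_[(C-.1055*d)[:2],.20],Rb())
g,cs=shot("scene","s7");t,ct=shot("top","t7")
for im,c,n in((g,cs,"s"),(t,ct,"t")):
    u,v=proj(c,C-.1055*d);hs=cv2.cvtColor(im,cv2.COLOR_RGB2HSV);print(n,u,v)
u,v=proj(cs,C-.06*d).astype(int);u2,v2=proj(ct,C-.06*d).astype(int);print(u-50,v-50,u2-50,v2-50)
cv2.imwrite("pics/c8.png",np.hstack([cv2.resize(i,(400,400),interpolation=3) for i in(g[v-50:v+50,u-50:u+50],t[v2-50:v2+50,u2-50:u2+50])])[:,:,::-1])
E
```

```text
[0.47744924 0.19764496 0.24939336] [-0.25156954 -0.43595911 -0.07442617]
t 9.5 rows [ 0.0014  0.0988 -0.0012 -0.0009  0.7924 -0.0025] dist 0.04939967907404033 deg 47.543568153482845
s 295.9126211411229 220.3610879580109
t 276.05838029484596 241.8082698712949
229 175 207 182
```

View pics/c8.png

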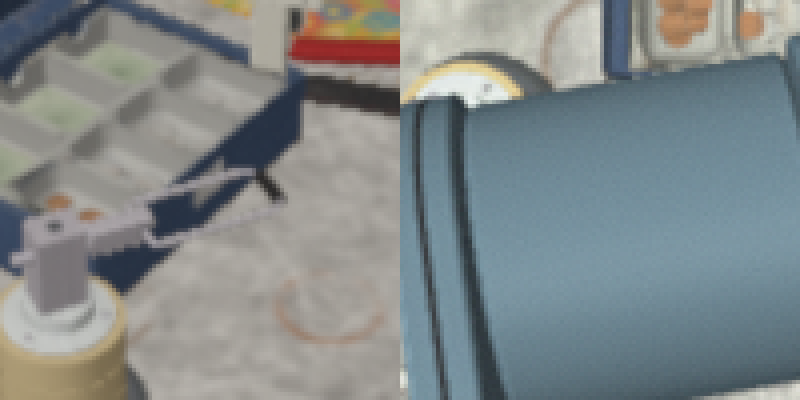

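Scene crop: the pin sits through the head with its collar at the face. The bow is straight back, with the black sleeve at crop (268,187), within 1 px of the prediction, so there is little droop. I finish the turn over the sleeve and measure the sleeve by its dark mask.

Emit:
drive_tool:
  rows: "0 0 0 0 0.14 0 40; 0 0 0 0 0.28 0 40; 0 0 0 0 0.42 0 40; 0 0 0 0 0.56 0 40; 0 0 0 0 0.7 0 40; 0 0 0 0 0.792 0 40; 0 0 0 0 0.792 0 40"

```text
t: 10.3
ee_pos: [0.4786, 0.1994, 0.2493]
eef_rot: [[0.44, -0.0, -0.898], [0.898, -0.002, 0.44], [-0.002, -1.0, -0.0]]
force: [0.4, 0.2, 0.3]
finger_gap: 0.432
```

```bash
python3 - <<'E'
from h import *
d=np.array([.449,.894,0]);C=np.array([.5251,.2927,.1352]);S0=C-.1055*d
g,cs=shot("scene","s8");w,cw=shot("wrist","w8");s=manip.get_state();T=s["ee_pos"];A=s["eef_rot"];print(T,A.round(3))
rs=[]
for n,im,c,k in(("s",g,cs,9),("w",w,cw,40)):
    u,v=proj(c,S0);m=(im.max(2)<70).astype(np.uint8);m[:max(0,int(v)-k)]=0;m[int(v)+k:]=0;m[:,:max(0,int(u)-k)]=0;m[:,int(u)+k:]=0
    nn,_,st,ce=cv2.connectedComponentsWithStats(m);print(n,(u,v));print(np.c_[st[1:],ce[1:]][st[1:,4]>8].round(1))
# height in scene assuming vertical plane through pin axis
cv2.imwrite("pics/w8c.png",w[:,:,::-1])
E
```

```text
[0.47844536 0.19922818 0.24930253] [[ 0.439 -0.    -0.899]
 [ 0.899 -0.002  0.439]
 [-0.002 -1.    -0.   ]]
s (np.float64(295.9126211411229), np.float64(220.3610879580109))
[[286.  211.   14.   14.   81.  292.5 214.7]]
w (np.float64(272.1099046894205), np.float64(216.98977848141584))
[[267.  197.   11.   34.  324.  271.8 213.7]
 [297.  249.   15.    7.   60.  306.1 253. ]
 [233.  252.    4.    4.   13.  234.6 253.8]]
```

```bash
python3 - <<'E'
from h import *
w,cw=load("w8");s=manip.get_state();T=s["ee_pos"];A=s["eef_rot"]
P=onz(cw,271.8,213.7,.134);print(P,A.T@(P-T)/.5)
d=np.array([.449,.894,0]);C=np.array([.5251,.2927,.1352]);print((P-C)@d,(P-C)@[-d[1],d[0],0])
_,cs=load("s8")
for z in(.128,.131,.134):print(proj(cs,np.r_[P[:2],z]))
E
```

```text
[0.47536256 0.1992506  0.134     ] [-0.00227489  0.23060712  0.00564725]
-0.10587587914113043 0.002506490825326055
[296.37552391 223.25765621]
[296.44185785 222.28482446]
[296.50841428 221.30827261]
```

Both views agree on the sleeve at (0.4754, 0.1993, 0.134). I descend and pinch.

Emit:
drive_tool:
  rows: "-0.0023 0.08 0.0056 0 0 0 30; -0.0023 0.15 0.0056 0 0 0 30; -0.0023 0.2 0.0056 0 0 0 30; -0.0023 0.22 0.0056 0 0 0 30; -0.0023 0.22 0.0056 0 0 0 30; -0.0023 0.22 0.0056 0 0 0 3; -0.0023 0.22 0.0056 0 0 0 3; -0.0023 0.22 0.0056 0 0 0 3; -0.0023 0.22 0.0056 0 0 0 3"
  force: 12

```text
t: 11.3
ee_pos: [0.4761, 0.1994, 0.1403]
eef_rot: [[0.438, 0.002, -0.899], [0.899, -0.001, 0.438], [-0.0, -1.0, -0.002]]
force: [1.7, 1.2, 0.2]
finger_gap: 0.087
```

```bash
python3 - <<'E'
from h import *
s=manip.get_state();print(s["ee_pos"],s["force"],s["finger_gap"]*93)
A=s["eef_rot"];T=s["ee_pos"];print(A.round(4))
# arc rows: sleeve angle from 0; hinge 86 ahead of sleeve
for a in np.arange(0,2.71,.1):
    dx=.086*(1-np.cos(a));dz=.086*np.sin(a);print("%.1f %.4f %.4f"%(a,dx/.5,-dz/.5))
E
```

```text
[0.47611751 0.19940038 0.14027152] [1.68110675 1.17409173 0.18794795] 8.134741110611385
[[ 4.384e-01  1.800e-03 -8.988e-01]
 [ 8.988e-01 -1.200e-03  4.384e-01]
 [-4.000e-04 -1.000e+00 -2.100e-03]]
0.0 0.0000 -0.0000
0.1 0.0009 -0.0172
0.2 0.0034 -0.0342
0.3 0.0077 -0.0508
0.4 0.0136 -0.0670
0.5 0.0211 -0.0825
0.6 0.0300 -0.0971
0.7 0.0404 -0.1108
0.8 0.0522 -0.1234
0.9 0.0651 -0.1347
1.0 0.0791 -0.1447
1.1 0.0940 -0.1533
1.2 0.1097 -0.1603
1.3 0.1260 -0.1657
1.4 0.1428 -0.1695
1.5 0.1598 -0.1716
1.6 0.1770 -0.1719
1.7 0.1942 -0.1706
1.8 0.2111 -0.1675
1.9 0.2276 -0.1628
2.0 0.2436 -0.1564
2.1 0.2588 -0.1485
2.2 0.2732 -0.1391
2.3 0.2866 -0.1283
2.4 0.2988 -0.1162
2.5 0.3098 -0.1029
2.6 0.3194 -0.0887
2.7 0.3275 -0.0735
```

Pinched (8 mm). There is a slight pull of about 2 N, so I bias the arc forward by about 1 mm and lift in steps.

Emit:
drive_tool:
  rows: "0.0015 0 0 0 0 0 3; 0.0024 -0.017 0 0 0 0 3; 0.005 -0.034 0 0 0 0 3; 0.0095 -0.051 0 0 0 0 3; 0.0155 -0.067 0 0 0 0 3; 0.023 -0.0825 0 0 0 0 3"

```text
t: 11.9
ee_pos: [0.4789, 0.2069, 0.1817]
eef_rot: [[0.438, -0.003, -0.899], [0.899, -0.008, 0.438], [-0.008, -1.0, -0.0]]
force: [-5.6, -12.9, 2.1]
finger_gap: 0.088
```

Emit:
drive_tool:
  rows: "0.008 -0.0105 0 0 0 0 3; 0.014 -0.0208 0 0 0 0 3; 0.022 -0.031 0 0 0 0 3; 0.03 -0.041 0 0 0 0 3; 0.0395 -0.05 0 0 0 0 3; 0.049 -0.0584 0 0 0 0 3"

```text
t: 12.5
ee_pos: [0.489, 0.2273, 0.2119]
eef_rot: [[0.438, -0.005, -0.899], [0.899, -0.011, 0.438], [-0.012, -1.0, -0.0]]
force: [-4.0, -8.0, 4.7]
finger_gap: 0.092
```

Emit:
drive_tool:
  rows: "0.011 -0.0075 0 0 0 0 3; 0.022 -0.0145 0 0 0 0 3; 0.034 -0.02 0 0 0 0 3; 0.046 -0.0256 0 0 0 0 3; 0.058 -0.03 0 0 0 0 3; 0.07 -0.033 0 0 0 0 3; 0.083 -0.035 0 0 0 0 3; 0.096 -0.0368 0 0 0 0 3"

```text
t: 13.3
ee_pos: [0.5105, 0.2703, 0.2319]
eef_rot: [[0.438, -0.003, -0.899], [0.899, -0.012, 0.438], [-0.012, -1.0, -0.003]]
force: [-2.8, -4.1, 5.8]
finger_gap: 0.098
```

```bash
python3 - <<'E'
from h import *
s=manip.get_state();T=s["ee_pos"];print(T,s["force"],s["finger_gap"]*93)
d=np.array([.449,.894,0]);C=np.array([.5251,.2927,.1352]);print("TCP fwd of C",(T-C)@d,(T-C)[2])
g,c=shot("scene","s9");u,v=proj(c,C).astype(int);print(u,v)
cv2.imwrite("pics/c9.png",cv2.resize(g[v-90:v+60,u-100:u+100,::-1],(800,600),interpolation=3))
E
```

```text
[0.51054531 0.27031569 0.23187714] [-2.78286016 -4.05938407  5.83478587] 9.069263290256629
TCP fwd of C -0.026546631555494818 0.09667713896300226
255 232
```

About 1.49 rad, with all forces small. I continue over the top.

Emit:
drive_tool:
  rows: "0.014 -0.001 0 0 0 0 3; 0.027 0 0 0 0 0 3; 0.04 0.001 0 0 0 0 3; 0.053 0.003 0 0 0 0 3; 0.066 0.006 0 0 0 0 3; 0.078 0.01 0 0 0 0 3; 0.09 0.016 0 0 0 0 3; 0.101 0.022 0 0 0 0 3; 0.112 0.028 0 0 0 0 3; 0.122 0.036 0 0 0 0 3"

```text
t: 14.35
ee_pos: [0.5378, 0.3263, 0.2127]
eef_rot: [[0.438, -0.003, -0.899], [0.899, -0.011, 0.438], [-0.011, -1.0, -0.002]]
force: [-0.5, -1.1, 2.0]
finger_gap: 0.088
```

Emit:
drive_tool:
  rows: "0.01 0.009 0 0 0 0 3; 0.02 0.019 0 0 0 0 3; 0.03 0.031 0 0 0 0 3; 0.038 0.043 0 0 0 0 3; 0.046 0.056 0 0 0 0 3; 0.046 0.057 0 0 0 0 3"

```text
t: 14.95
ee_pos: [0.5476, 0.3469, 0.1824]
eef_rot: [[0.438, -0.004, -0.899], [0.899, -0.011, 0.438], [-0.012, -1.0, -0.001]]
force: [1.2, -0.7, -1.0]
finger_gap: 0.089
```

```bash
python3 - <<'E'
from h import *
s=manip.get_state();T=s["ee_pos"];print(T,s["force"],s["finger_gap"]*93)
d=np.array([.449,.894,0]);C=np.array([.5251,.2927,.1352]);f=(T-C)@d;print("fwd of hinge",f+.0195,"angle by x",np.arccos(-(f+.0195)/.086),(T-C)[2])
E
```

```text
[0.54758295 0.34692331 0.18241133] [ 1.24497027 -0.74778696 -1.04442728] 8.284790422130122
fwd of hinge 0.07807048905176542 angle by x 2.7087960738794834 0.04721132578009618
```

About 2.7 rad, past centre with no load. Open wide, let it snap, then rise.

Emit:
drive_tool:
  rows: "0 0 0 0 0 0 45; 0 0 0 0 0 0 45; 0 0 0 0 0 0 45; 0 0 0 0 0 0 45; 0 -0.06 0 0 0 0 45; 0 -0.14 0 0 0 0 45; 0 -0.2 -0.06 0 0 0 45; 0 -0.24 -0.15 0 0 0 45; 0 -0.24 -0.25 0 0 0 45; 0 -0.24 -0.3 0 0 0 45; 0 -0.24 -0.3 0 0 0 45"

```text
t: 16.05
ee_pos: [0.6858, 0.2795, 0.3012]
eef_rot: [[0.442, -0.005, -0.897], [0.897, -0.012, 0.442], [-0.013, -1.0, -0.001]]
force: [-0.5, 0.7, -0.8]
finger_gap: 0.483
```

```bash
python3 - <<'E'
from h import *
s=manip.get_state();print(s["ee_pos"],s["force"])
g,c=shot("scene","s10");t,ct=shot("top","t10")
C=np.array([.5251,.2927,.1352]);d=np.array([.449,.894,0]);S=C+(.0665)*d
u,v=proj(c,C).astype(int);u2,v2=proj(ct,C).astype(int);print(u,v,u2,v2,"sleeve pred",(proj(c,S)-[u-40,v-40])*10,(proj(ct,S)-[u2-40,v2-40])*10)
cv2.imwrite("pics/c10.png",np.hstack([cv2.resize(i,(400,400),interpolation=3) for i in(g[v-40:v+40,u-40:u+40],t[v2-40:v2+40,u2-40:u2+40])])[:,:,::-1])
E
```

```text
[0.68583152 0.27954391 0.3011681 ] [-0.46011652  0.71588929 -0.82961663]
255 232 232 219 sleeve pred [141.02412991 492.1406001 ] [133.64597576 268.26052783]
```

View pics/c10.png

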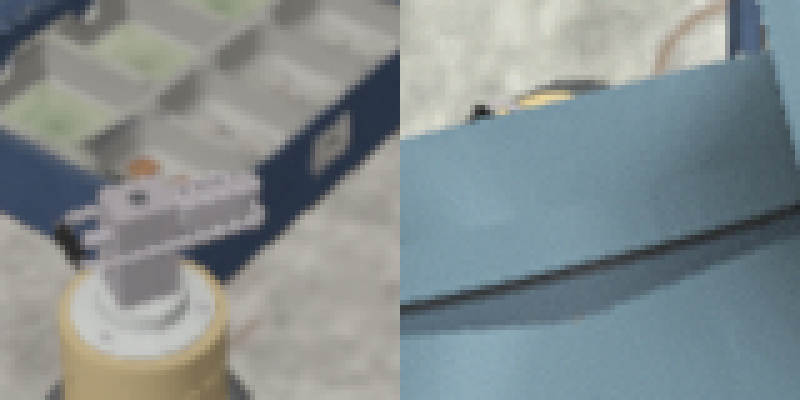

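Scene crop: the bow lies forward along both sides of the spindle, with the black sleeve at (70,240) against (70,246) predicted for fully home. The arm hides the top view, so I move it aside and check the sleeve and collar numerically.

Emit:
drive_tool:
  rows: "-0.1 -0.1 -0.01 0 0 0 45; -0.2 -0.1 -0.03 0 0 0 45; -0.3 -0.1 -0.05 0 0 0 45; -0.4 -0.1 -0.07 0 0 0 45; -0.5 -0.1 -0.07 0 0 0 45; -0.59 -0.1 -0.07 0 0 0 45; -0.59 -0.1 -0.07 0 0 0 45; -0.59 -0.1 -0.07 0 0 0 45; -0.59 -0.1 -0.07 0 0 0 45"

```text
t: 17.05
ee_pos: [0.5852, 0.0041, 0.3561]
eef_rot: [[0.438, -0.004, -0.899], [0.899, -0.01, 0.438], [-0.011, -1.0, -0.0]]
force: [-0.6, -0.1, 0.0]
finger_gap: 0.485
```

```bash
python3 - <<'E'
from h import *
s=manip.get_state();print(s["t"],s["ee_pos"],s["force"])
g,c=shot("scene","s11");t,ct=shot("top","t11")
C=np.array([.5251,.2927,.1352]);d=np.array([.449,.894,0]);S=C+.0665*d
rs=[]
for im,cc in((g,c),(t,ct)):
    u,v=proj(cc,S);k=7;sub=im[int(v)-k:int(v)+k+1,int(u)-k:int(u)+k+1].max(2);m=(sub<75).astype(np.uint8)
    n,l,st,ce=cv2.connectedComponentsWithStats(m);i=1+st[1:,4].argmax();uv=ce[i]+[int(u)-k,int(v)-k];print("pred",u,v,"seen",uv,st[i,4]);rs.append(ray(cc,*uv))
p,e=tri(rs);print("sleeve",p,e,"fwd of C",(p-C)@d,"lat",(p-C)@[-d[1],d[0],0],"z",p[2])
# bystanders: difference from the first pictures
a,_=load("top0");D=cv2.absdiff(a,t[:,:,::-1]).max(2)>60
for n,(u,v) in dict(pen=(220,273),pegA=(160,218),pegB=(165,252),roll=(408,277),jar=(226,145)).items():print(n,D[v-20:v+20,u-20:u+20].sum())
# head rear end & face gap from top: bright metal profile along the pin axis
for f in np.arange(-.030,.024,.002):
    q=proj(ct,C+f*d+[0,0,.009]).round().astype(int);print(round(f*1e3),t[q[1],q[0]],end="; ")
E
```

```text
17.05 [0.58515415 0.00407276 0.35614968] [-0.56704723 -0.11599045  0.00713839]
pred 229.10241299103097 241.21406000951058 seen [228.4  239.96] 25
pred 205.36459757625784 205.82605278319102 seen [205.72413793 205.51724138] 29
sleeve [0.55620458 0.35149843 0.13760556] [np.float64(0.0009522094224940777), np.float64(0.0009522094224941582)] fwd of C 0.066531756547556 lat -0.0014070029309206425 z 0.1376055621727094
pen 0
pegA 0
pegB 0
roll 1466
jar 0
-30 [85 88 88]; -28 [86 88 89]; -26 [110 108 108]; -24 [170 166 168]; -22 [206 201 205]; -20 [202 198 202]; -18 [201 197 201]; -16 [201 197 201]; -14 [200 196 199]; -12 [200 196 199]; -10 [202 199 202]; -8 [201 197 200]; -6 [201 197 200]; -4 [201 198 200]; -2 [202 198 202]; 0 [201 198 201]; 2 [202 199 203]; 4 [203 200 205]; 6 [199 197 200]; 8 [201 198 201]; 10 [200 197 199]; 12 [195 194 198]; 14 [175 171 173]; 16 [180 177 179]; 18 [180 177 179]; 20 [153 153 155]; 22 [192 189 195];
```

```bash
python3 - <<'E'
from h import *
a,_=load("top0")
for f in("t3","t7","t10"):
    t,_=load(f);D=cv2.absdiff(a,t).max(2)>60;print(f,D[262:292,393:423].sum())
job_done()
E
```

```text
t3 0
t7 0
t10 0
the job is handed in; nothing more can be done
```

The lock pin is through the spindle's cross hole with its collar flush, and the wire bow is home round the spindle and the pin's tip. I handed the job in at about 17 s of the 67 s allowed.

**How it went**
- **Pin:** I found the hole about 135 mm up, with the pin pushed about 63° left of straight ahead. The pin met about 4–6 N of drag. The collar stopped against the face at about 9 N, well under the 60 N limit.
- **Bow:** I pinched the sleeve and swung it over to about 2.7 rad, and released it there to snap home. Lifting it pushed on the pin with up to about 14 N, inwards.

**Last checks**
- **Bow home:** the sleeve lies 66.5 mm ahead of the grip point, as predicted for fully home. It is 2.4 mm higher and 1.4 mm to the side of the prediction, which is within camera error and the pin's play.
- **Collar flush:** the rear of the pin's head lies where it should for a flush collar.
- **Robot clear:** the gripper is well away from the stand and touching nothing.
- **Bystanders:** the pen, both pegs and the jar show no change in the last top picture. The spare roll's area did differ there. I put that down to the arm covering it, because it was unchanged in the earlier top pictures, up to after the bow was released, and the gripper never went near it.

One measurement disagreed slightly: the hole's height came out at 134.5 mm from the block's top edge and 135.5 mm from the hole itself. I aimed between the two, and the pin went in without catching.

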